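# Turn the food warmer down and take the empty tray out

## Robot

A 7-joint arm with a two-finger parallel gripper is mounted at the origin on the work surface. World frame = base frame: x ahead of the robot, y to its left, z up, the work surface at z = 0. Lengths are in m, angles in rad, forces in N, time in s.
With the tool pointing down it reaches from about 0.425 to 0.825 m from the base axis. Payload 3.6 kg.
Tool frame: the origin (TCP) lies on the centre line of the jaws, within the pads' length; the fingertips stand ahead of it and the grasp point (between the pads) lies 2 mm behind it (ctrl.tip_reach is the z of the fingertips in the tool frame, in m); z points along the fingers, y is the line along which they close (so a half turn about z gives the same grasp; the last joint's range is limited). The gripper opens to 93 mm and grips with 3 to 60 N. Pads are 15 mm wide; open, the fingers measure 128 mm over their backs; the gripper's body (75 mm by 188 mm) begins 65 mm behind the grasp point.
Start: joints at [-1.343, 0.615, -0.013, 1.423, 0.008, 1.103, -0.04], TCP at [0.164, 0.629, 0.236] pointing down, gripper open.
Joint ranges: [-3.12, 3.12], [-0.3, 2.06], [-1.34, 1.32], [0.26, 2.42], [-1.36, 4.5], [0.01, 1.98], [-2.84, 2.84]. Speed limits (rad/s): [2.79, 2.79, 3.14, 3.14, 3.14, 3.14, 3.14].

## Interface

Orientations are given as a unit quaternion [w, x, y, z].
In Python, from station import ctrl, viewer, job_done gives the robot as it stands.
- The arm moves only by the tool arm_command, never from a script. Its arguments are lists of equal length, an entry for each row: "delta_rot": the turn, a rotation vector about the tool's x, y, z in degrees, a list of three; "linear": the shift along the tool's x, y, z in cm, a list of three; "claw": the finger opening in cm, from 0 to 9.3. A call has 1 to 10 rows; each row shifts and turns the commanded pose from where the row before left it, along the tool's axes as they then stand; what a row does not reach is not made up. A row lasts 1/8 s, in which the tool goes at most 62.5 mm and 10.7 degrees, less where a joint would pass 70% of its speed; a pose out of reach is approached as far as the arm can. A call with a gripper value outside its range is refused whole. The fingers move at their own pace and stop on an object; "squeeze" is the grip in N (left out, the last holds). Time passes only in rows, so rows that do not move let the fingers close. It gives the time, the measured TCP pose, the force, the opening and the grip force at its end, in the units of the state.
- ctrl.sense(): the state, without advancing time (a new reading comes with each control period).
- viewer.get_image(name): name is "side" or "top"; returns a dict with "image" (420x560x3 uint8, red, green, blue), "camera_matrix" (3x3 intrinsics, pixels), "T" (4x4, takes a point from camera to world coordinates). Camera axes: x right, y up, looking along -z (the intrinsics and any distortion apply to the point x, -y, -z); pixel columns grow to the right and rows downward; lengths in m; the calibration is good to about 2 mm. A picture is of the moment at which its call begins. There is no depth.
- job_done(): hands the job in; it is judged then, once.
The state is a dict: "time_s": time; "joints": joint angles; "qvel": joint speeds; "joint_efforts": joint torques, N m; "position": TCP position; "orientation": TCP orientation; "contact_force": force on the tool from outside, world axes, zero at the start; "ft_torque": the same for the moment, N m; "opening": finger opening in m; "finger_force": force on a finger pad.
Only numpy, scipy, OpenCV 4.12 (cv2) and the standard library are available. Lean on these libraries where they do the work, as an engineer would, in place of code of your own. Each camera call takes 0.05 s, during which the arm holds its last target. There are 200 camera calls.

## Task

Only the order on the round tray still needs keeping warm: turn the warmer's dial down to low (the single-bar mark). Then take out the empty rectangular tray, which lies too flat to get hold of: slide it forward along the hot glass until its handle tab hangs out over the warmer's front edge, grip it there, lift it clear, and lay it gently and squarely on the middle of the wooden trivet with the tab sticking out over the trivet's front edge. Leave the round tray and the other things on the counter where they are.

Things in the scene. Friction and masses are not known exactly. Their poses are not given: they have to be found in the camera images.
- warmer: Fixed food warmer. Origin on the counter below the centre of its hot shelf; x points from its front edge to its rear, y left, z up. The hot shelf is level and smooth, black glass flush in a steel frame with no lip: x -150 to 150 mm, y -200 to 200, top 60 mm above the counter. Its front edge, x = -150, is free down to the counter.
- glass_lip (a point): Middle of the front edge of the clear glass over-shelf (warmer frame x = 0, y = 0), at its underside, 360 mm above the counter. The glass covers x 0 to 190 mm, y -200 to 200, 8 mm thick; brackets at y = +-165 reach 8 mm below it; two 22 mm posts stand at x = 132, y = +-165. What lies below is reached with the tool leaning in from the front.
- dial_plate: Dark plate with white marks on the warmer's control box. Origin on the dial's axis at the panel surface; x points up the slope, y left, z squarely out of the panel, 35 degrees from vertical towards the worker. Marks 37 mm from the axis, at angles from x towards y: off (ring) 0.72, low (one bar) 0.24, medium (two bars) -0.24, high (three bars) -0.72 rad.
- control_box (a point): Middle of the control box's flat top, 100 mm above the counter. Steel box joined to the right end of the warmer: warmer frame y -322 to -202 mm, x -150 to 100. Its front panel, with the dial, slopes up from 30 mm height at x = -150 to 100 mm at x = -50; behind that it is flat.
- dial (a joint): Dial angle: 0 off, 0.48 low, 0.96 medium, 1.44 high; grows clockwise seen from outside; the pointer is at 0.72 - value from dial_plate x towards y. Sprung detents at the four marks: let go in between, it jumps to the nearer one. Turning it over the hump between two marks takes about 0.1 N m. End stops 0.05 rad beyond off and high. Starts at medium or high.
- dial_grip (a point): Middle of the dial's grip, on its axis, 21 mm out from the panel. Black plastic: a round skirt, 50 mm across, up to 9 mm out from the panel; on it a bar 46 mm long, 14 mm wide, from 9 to 34 mm out, centred on the axis, along the pointer direction, with a white line at its pointing end. Grip the bar across its 14 mm.
- tray: Empty rectangular tray, flat aluminium, 4 mm thick, about 0.2 kg. Origin: underside of the centre of the rectangular part, 110 mm (its x) by 105 mm (y). A flat tab 40 mm wide runs on from the middle of its front side, x = -54 to -108 mm, with a slot through it 24 mm (x) by 16 mm (y). It lies flat on the hot shelf, tab towards the worker, rear edge (x = 55) below the glass.
- tray_tab (a point): Centre of the tray's handle tab (54 mm by 40 mm, 4 mm thick), at the tray's x = -81 mm, y = 0, half-way through the thickness.
- trivet: Fixed slatted wooden trivet left of the warmer. Origin on the counter below its centre; x from its front edge to its rear, y left. 120 mm (x) by 150 mm (y), flat top 36 mm above the counter. In front of its front edge (x = -60 mm) the space is free down to the counter.
- round_tray: Round flat aluminium tray, 110 mm across, 4 mm thick, carrying a bun 72 mm across (top 32 mm above the tray's underside), 0.28 kg. Origin: centre of its underside. It lies on the hot shelf beside the rectangular tray, on either side of it, and stays there.
- salad_bowl: Black salad bowl with a clear lid, 124 mm across, 64 mm high, on the counter beyond the trivet. Origin: centre of its underside. To be left alone.
- squeeze_bottle: White squeeze bottle, 58 mm across, 192 mm high, standing to the right of the control box. Origin: centre of its underside. To be left alone.
There are look-alikes about, which are no part of the job. Several things have the shape of the trivet; the one meant has the colours described above.

How it is judged:
By the outcome, as a careful person would: the job done as asked, in the order asked, and still so for the second after the job is handed in, with the robot touching nothing.
It also fails if it takes over 72 s, if anything falls off the work surface, if the arm or the gripper's body presses on something with over 40 N, if the wrist force passes 120 N, or if a joint passes its speed limit or range.

## Working session

There is one attempt and no reset: what is moved stays moved. The work goes in short steps, Python scripts to look and compute and a tool call to move; the robot and the scene stay as the last step left them, time stands still between calls to the robot, and variables do not carry over. Pictures are saved under pics/ and viewed, at most 10 in all, crops included, and the job is handed in when it is done.

Besides the shell and the picture viewer there is one more tool, called after "Call:" by a JSON object that holds its "fn" and its "kwargs", one argument or row to a line. arm_command: Moves the arm, as the interface text tells. Its arguments: {"type":"object","properties":{"delta_rot":{"type":"array"},"linear":{"type":"array"},"claw":{"type":"array"},"squeeze":{"type":"number"}},"required":["delta_rot","linear","claw"]}

```bash
ls; mkdir -p pics
python3 - <<'E'
from station import ctrl, viewer
import cv2,pickle,numpy as np
np.set_printoptions(precision=4,suppress=True)
print(ctrl.sense(), ctrl.tip_reach)
for n in("side","top"):
    d=viewer.get_image(n); cv2.imwrite(f"pics/{n}0.png",d["image"][:,:,::-1]); pickle.dump(d,open(f"{n}0.pkl","wb")); print(n,[k for k in d],d["camera_matrix"],d["T"])
E
```

```text
pics
{'time_s': 0.0, 'joints': array([-1.3425,  0.6159, -0.0126,  1.4249,  0.0081,  1.1034, -0.0404]), 'qvel': array([-0.0006,  0.0005, -0.0003,  0.0003, -0.0019,  0.0003, -0.0005]), 'joint_efforts': array([ -0.0002, -45.8937,   0.2091, -16.5745,  -0.061 ,   0.0204,
         0.0002]), 'position': array([0.1636, 0.6283, 0.2345]), 'orientation': array([-0.0001,  0.127 ,  0.9919, -0.0013]), 'contact_force': array([-0.0035,  0.2385,  0.1173]), 'ft_torque': array([ 0.0195, -0.0074, -0.0506]), 'finger_force': 0.0, 'opening': 0.09294650199488365} 0.017
side ['image', 'camera_matrix', 'T'] [[438.2577   0.     282.7464]
 [  0.     438.2577 207.7958]
 [  0.       0.       1.    ]] [[ 0.9975  0.0549 -0.0453  0.4151]
 [-0.0707  0.6913 -0.7191 -1.1254]
 [-0.0082  0.7205  0.6934  1.3105]
 [ 0.      0.      0.      1.    ]]
top ['image', 'camera_matrix', 'T'] [[478.4162   0.     280.2533]
 [  0.     478.4162 199.7906]
 [  0.       0.       1.    ]] [[-0.0116  0.9878 -0.1554  0.2976]
 [-0.9999 -0.0126 -0.0057  0.0218]
 [-0.0076  0.1553  0.9878  1.555 ]
 [ 0.      0.      0.      1.    ]]
```

View pics/side0.png

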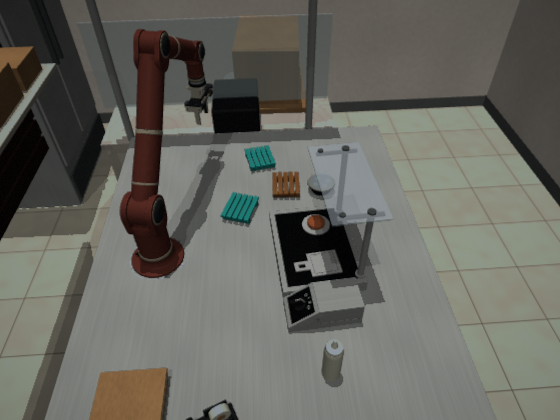

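View pics/top0.png

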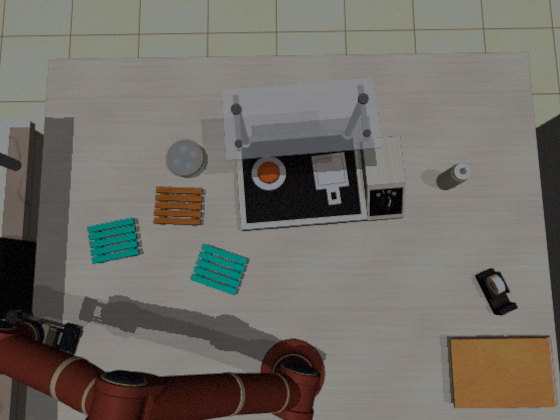

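```bash
cat > h.py <<'E'
import numpy as np,cv2,pickle
np.set_printoptions(precision=4,suppress=True)
def load(n): return pickle.load(open(n+".pkl","rb"))
def grab(n,tag):
    from station import viewer
    d=viewer.get_image(n); pickle.dump(d,open(f"{n}{tag}.pkl","wb")); return d
def ray(d,uv):
    K,T=d["camera_matrix"],d["T"]; u,v=uv
    c=np.array([(u-K[0,2])/K[0,0],-(v-K[1,2])/K[1,1],-1]); return T[:3,3],T[:3,:3]@c
def onz(d,uv,z):
    o,r=ray(d,uv); return o+r*(z-o[2])/r[2]
def proj(d,p):
    K,T=d["camera_matrix"],d["T"]; c=T[:3,:3].T@(np.asarray(p)-T[:3,3]); return np.array([K[0,0]*c[0]/-c[2]+K[0,2],-K[1,1]*c[1]/-c[2]*1+K[1,2]])
def tri(d1,u1,d2,u2):
    o1,r1=ray(d1,u1);o2,r2=ray(d2,u2);A=np.c_[r1,-r2];s=np.linalg.lstsq(A,o2-o1,rcond=None)[0]
    a,b=o1+s[0]*r1,o2+s[1]*r2; return (a+b)/2,np.linalg.norm(a-b)
def crop(d,x0,y0,x1,y1,k): return cv2.resize(d["image"][y0:y1,x0:x1,::-1],None,fx=k,fy=k,interpolation=cv2.INTER_CUBIC)
E
python3 - <<'E'
from h import *
t,s=load("top0"),load("side0")
a=crop(t,228,140,412,232,4)   # 736x368
b=crop(s,260,200,385,257+0,4)
b=crop(s,262,200,378,330,4)
cv2.imwrite("pics/c1.png",a)
cv2.imwrite("pics/c2.png",b)
# wood trivet
for d,n in((t,"t"),(s,"s")):
    hsv=cv2.cvtColor(d["image"],cv2.COLOR_RGB2HSV)
    m=cv2.inRange(hsv,(5,120,60),(20,255,255))
    x0,x1,y0,y1=(150,206,180,230) if n=="t" else (265,305,165,202)
    mm=np.zeros_like(m); mm[y0:y1,x0:x1]=m[y0:y1,x0:x1]
    pts=np.argwhere(mm)[:,::-1].astype(np.float32)
    w=np.array([onz(d,p,.036)[:2] for p in pts],np.float32)
    print(n,len(pts),cv2.minAreaRect(w*1000), w.mean(0))
E
```

```text
t 1464 ((522.338134765625, 360.203125), (149.00160217285156, 118.61250305175781), 87.32091522216797) [0.5225 0.3597]
s 455 ((523.0992431640625, 355.2117004394531), (151.18653869628906, 113.79470825195312), 86.86456298828125) [0.5218 0.3524]
```

View pics/c1.png

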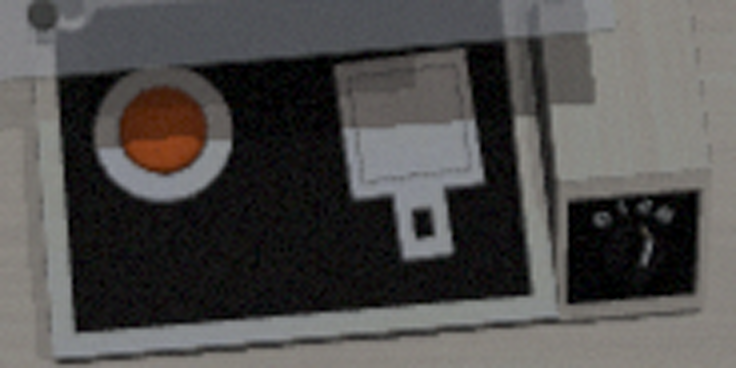

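View pics/c2.png

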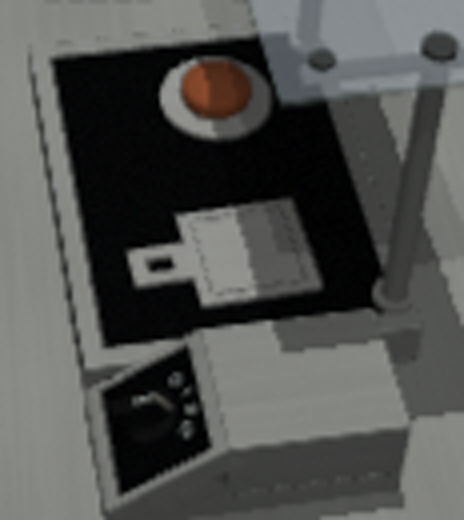

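Run:
```python
from h import *
t,s=load("top0"),load("side0")
T=lambda x,y:(228+(x+.5)/4-.5,140+(y+.5)/4-.5)
S=lambda x,y:(262+(x+.5)/4-.5,200+(y+.5)/4-.5)
print("frame FL,FR top",onz(t,T(58,359),.06),onz(t,T(555,317),.06))
print("glass FL,FR top",onz(t,T(76,331),.06),onz(t,T(531,296),.06))
print("frame FL,FR side",onz(s,S(33,52),.06),onz(s,S(85,372),.06))
print("glass FL,FR side",onz(s,S(53,62),.06),onz(s,S(105,345),.06))
# subpixel tray via mask
for n,d,box,P in(("t",t,(300,145,355,210),T),("s",s,(290,243,345,280),S)):
    g=cv2.cvtColor(d["image"],cv2.COLOR_RGB2GRAY); x0,y0,x1,y1=box
    k=4;c=cv2.resize(g[y0:y1,x0:x1],None,fx=k,fy=k,interpolation=cv2.INTER_CUBIC)
    m=(c>62).astype(np.uint8); 
    cs,h=cv2.findContours(m,cv2.RETR_CCOMP,cv2.CHAIN_APPROX_NONE)
    for i,q in enumerate(cs):
        A=cv2.contourArea(q)
        if A>60:
            w=np.array([onz(d,((p[0,0]+.5)/k-.5+x0,(p[0,1]+.5)/k-.5+y0),.064)[:2]*1000 for p in q],np.float32)
            print(n,i,h[0,i],A,cv2.minAreaRect(w), w.min(0),w.max(0))
for a,b in(((340,64),(490,183)),): pass
for p in((334,64),(463,48),(484,184),(353,199),(395,195),(440,190),(453,254),(404,261),(423,223)): print("top",p,onz(t,T(*p),.064)[:2])
for p in((177,214),(293,199),(322,292),(204,307),(127,250),(134,288),(160,265)): print("side",p,onz(s,S(*p),.064)[:2])
a=crop(t,365,185,405,220,10); b=crop(s,280,280,320,328,10)
o=np.zeros((480,800,3),np.uint8);o[:350,:400]=a;o[:480,400:]=b
cv2.imwrite("pics/c3.png",cv2.convertScaleAbs(o,alpha=2))
```

```text
frame FL,FR top [0.4404 0.151  0.06  ] [ 0.4686 -0.2393  0.06  ]
glass FL,FR top [0.4623 0.1369 0.06  ] [ 0.4855 -0.2211  0.06  ]
frame FL,FR side [0.4426 0.1472 0.06  ] [ 0.4676 -0.2467  0.06  ]
glass FL,FR side [0.462  0.1312 0.06  ] [ 0.4869 -0.22    0.06  ]
t 0 [ 6 -1  1 -1] 21231.5 ((597.4963989257812, -131.1416473388672), (164.3090362548828, 107.39591979980469), 7.031486511230469) [ 514.6794 -186.835 ] [684.8945 -71.4606]
t 1 [ 2 -1 -1  0] 514.5 ((544.2337646484375, -137.12843322753906), (23.589916229248047, 15.98733901977539), 7.654501914978027) [ 532.1212 -145.9811] [ 555.3759 -128.9568]
t 6 [-1  0 -1 -1] 5749.5 ((694.6314086914062, -121.47924041748047), (175.78514099121094, 29.715421676635742), 89.21588134765625) [ 680.9346 -209.5669] [710.6888 -33.3915]
s 0 [ 1 -1 -1 -1] 85.0 ((670.9738159179688, -205.98545837402344), (6.495214462280273, 32.09619140625), 85.59595489501953) [ 654.7237 -210.4084] [ 687.2239 -203.9124]
s 1 [-1  0  2 -1] 13195.0 ((596.73876953125, -132.06871032714844), (164.14268493652344, 109.9155044555664), 6.222593784332275) [ 514.179  -188.3057] [683.3203 -73.1637]
s 2 [ 3 -1 -1  1] 271.5 ((543.4185180664062, -138.28515625), (23.02196502685547, 14.69833755493164), 2.8018927574157715) [ 532.0104 -145.7527] [ 554.9225 -130.5929]
top (334, 64) [ 0.6739 -0.0701]
top (463, 48) [ 0.6857 -0.1736]
top (484, 184) [ 0.5747 -0.1866]
top (353, 199) [ 0.564  -0.0827]
top (395, 195) [ 0.5668 -0.116 ]
top (440, 190) [ 0.5704 -0.1517]
top (453, 254) [ 0.5191 -0.1604]
top (404, 261) [ 0.514  -0.1217]
top (423, 223) [ 0.5441 -0.1375]
side (177, 214) [ 0.5648 -0.0809]
side (293, 199) [ 0.6745 -0.0712]
side (322, 292) [ 0.6832 -0.1806]
side (204, 307) [ 0.5769 -0.1889]
side (127, 250) [ 0.5149 -0.1197]
side (134, 288) [ 0.5173 -0.1633]
side (160, 265) [ 0.543  -0.1392]
```

View pics/c3.png

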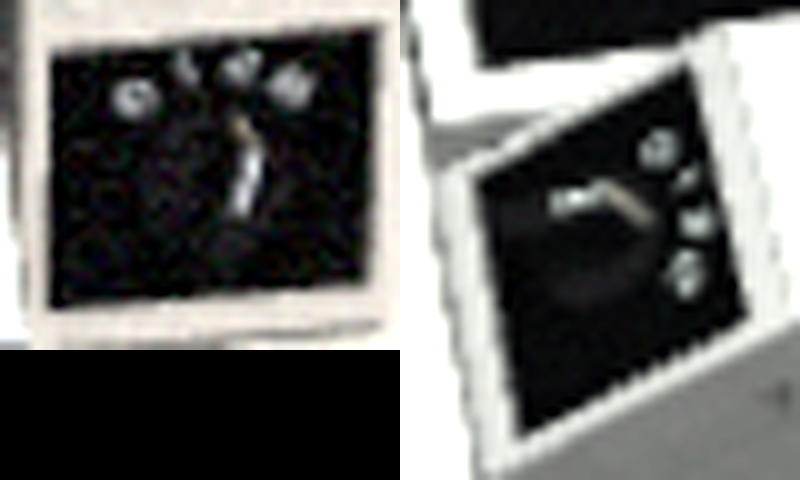

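```bash
cat >> h.py <<'E'
YW=np.radians(4.0)
WX=np.array([np.cos(YW),np.sin(YW),0]);WY=np.array([-np.sin(YW),np.cos(YW),0])
WO=np.array([.4548,-.047,0])+.15*WX
def W(x,y,z): return WO+x*WX+y*WY+np.array([0,0,z])
s35,c35=np.sin(np.radians(35)),np.cos(np.radians(35))
PX=c35*WX+np.array([0,0,s35]);PY=WY;PZ=-s35*WX+np.array([0,0,c35])
E
python3 - <<'E'
from h import *
t,s=load("top0"),load("side0")
T=lambda x,y:(365+(x+.5)/10-.5,185+(y+.5)/10-.5)
S=lambda x,y:(280+(x+.5)/10-.5,280+(y+.5)/10-.5)
obs=[((135,98),(258,148),.72),((187,67),(286,177),.24),((241,66),(295,222),-.24),((290,88),(285,273),-.72)]
Os=[]
for a,b,th in obs:
    p,e=tri(t,T(*a),s,S(*b)); o=p-.037*(np.cos(th)*PX+np.sin(th)*PY); Os.append(o); print(p,e,o)
O=np.mean(Os,0);print("axis",O, "nominal z at panel for x",(O-WO)@WX,(O-WO)@WY)
# plate centre
cs=[onz(t,T(*p),z) for p,z in (((50,48),.095),((375,25),.095),((370,280),.035),((50,308),.035))]
print(cs)
for th in(-.24,-.72):
  r=np.cos(th)*PX+np.sin(th)*PY
  for l,h in((0,.034),(.023,.034),(.023,.009)):
    q=O+l*r+h*PZ; a,b=proj(t,q),proj(s,q); print(th,l,h,"top",(a-[365,185]+.5)*10-.5,"side",(b-[280,280]+.5)*10-.5)
# tool quaternion for the present pose
E
```

```text
[ 0.5419 -0.2748  0.0821] 0.0012352953591186352 [ 0.5209 -0.3007  0.0661]
[ 0.55   -0.2904  0.0872] 0.0024443791840842925 [ 0.5213 -0.3012  0.0665]
[ 0.5507 -0.3074  0.086 ] 0.0016503796384204296 [ 0.5207 -0.3007  0.0654]
[ 0.5451 -0.3234  0.0809] 0.0003226124636799561 [ 0.5207 -0.3007  0.0649]
axis [ 0.5209 -0.3008  0.0657] nominal z at panel for x -0.10176703245832615 -0.25781719896593175
[array([ 0.5564, -0.2466,  0.095 ]), array([ 0.5624, -0.3474,  0.095 ]), array([ 0.4904, -0.3567,  0.035 ]), array([ 0.4827, -0.2542,  0.035 ])]
-0.24 0 0.034 top [237.1236 222.2213] side [147.1904 204.4945]
-0.24 0.023 0.034 top [256.9739 155.84  ] side [205.6908 189.0229]
-0.24 0.023 0.009 top [237.0992 120.5791] side [247.4073 219.542 ]
-0.72 0 0.034 top [237.1236 222.2213] side [147.1904 204.4945]
-0.72 0.023 0.034 top [287.9867 168.0114] side [197.9867 220.6214]
-0.72 0.023 0.009 top [267.6743 132.6206] side [239.9406 250.9113]
```

Call:
{"fn": "arm_command", "kwargs": {
  "linear": [
    [0,-4.3,-2.5],
    [0,-4.3,-2.5],
    [0,-4.3,-2.5],
    [0,-4.3,-2.5],
    [-5.8,0,0],
    [-5.8,0,0],
    [-5.8,0,0],
    [-5.8,0,0],
    [-5.8,0,0],
    [-5.8,0,0]
  ],
  "delta_rot": [
    [0,0,0],
    [0,0,0],
    [0,0,0],
    [0,0,0],
    [0,0,7],
    [0,0,7],
    [0,0,7],
    [0,0,7],
    [0,0,7],
    [0,0,7]
  ],
  "claw": [9.3,9.3,9.3,9.3,9.3,9.3,9.3,9.3,9.3,9.3]
}}

```text
time_s: 1.35
position: [0.41, 0.2803, 0.3352]
orientation: [-0.0, 0.476, 0.88, -0.0]
contact_force: [0.7, 0.3, -0.2]
opening: 0.0931
finger_force: 0.0
```

Call:
{"fn": "arm_command", "kwargs": {
  "linear": [
    [-5.8,0,0],
    [-5.8,0,0],
    [-5.8,0,0],
    [-5.8,0,0],
    [-5.8,0,0],
    [-5.8,0,0],
    [-5.8,0,0],
    [-5.8,0,0],
    [-5.8,0,0],
    [0,0,0]
  ],
  "delta_rot": [
    [0,0,7],
    [0,0,7],
    [0,0,7],
    [0,0,7],
    [0,0,7],
    [0,0,7],
    [0,0,7],
    [0,0,7],
    [0,0,7],
    [0,0,0]
  ],
  "claw": [9.3,9.3,9.3,9.3,9.3,9.3,9.3,9.3,9.3,9.3]
}}

```text
time_s: 2.6
position: [0.4524, -0.2177, 0.336]
orientation: [0.001, 0.867, 0.498, -0.001]
contact_force: [0.8, 0.5, 0.7]
opening: 0.0929
finger_force: 0.0
```

Call:
{"fn": "arm_command", "kwargs": {
  "linear": [
    [0,0,0],
    [0,0,0],
    [0,0,0],
    [0,0,0],
    [0,0,0],
    [0,0,0],
    [0,0,0],
    [0,0,0]
  ],
  "delta_rot": [
    [0,0,10],
    [0,0,10],
    [0,0,10],
    [0,0,10],
    [0,0,10],
    [0,0,10],
    [0,0,10],
    [0,0,0]
  ],
  "claw": [9.3,9.3,9.3,9.3,9.3,9.3,9.3,9.3]
}}

```text
time_s: 3.6
position: [0.4562, -0.211, 0.335]
orientation: [-0.0, 0.997, -0.081, -0.001]
contact_force: [0.1, -0.0, -0.0]
opening: 0.0929
finger_force: 0.0
```

```bash
cat >> h.py <<'E'
from scipy.spatial.transform import Rotation as Ro
def cur():
    from station import ctrl
    s=ctrl.sense(); q=s["orientation"]; return s,s["position"],Ro.from_quat([q[1],q[2],q[3],q[0]])
def plan(p,R):
    s,c,Rc=cur(); d=Rc.inv()*R
    print("rot deg",np.degrees(d.as_rotvec()),"then lin cm",R.inv().apply(np.asarray(p)-c)*100,"| lin in current frame",Rc.inv().apply(np.asarray(p)-c)*100,"q",s["joints"])
def tool(x,z):
    x=x/np.linalg.norm(x); z=z/np.linalg.norm(z); x=x-z*(x@z); x/=np.linalg.norm(x); return Ro.from_matrix(np.c_[x,np.cross(z,x),z])
DO=np.array([.5209,-.3008,.0657])
E
python3 - <<'E'
from h import *
R=tool(np.cos(-.24)*PX+np.sin(-.24)*PY,-PZ)
for h in(.13,.028): plan(DO+h*PZ,R)
E
```

```text
rot deg [ 8.1676 34.1062  0.398 ] then lin cm [-8.1327 11.6785 12.3992] | lin in current frame [ 0.6024  9.5414 16.2748] q [-0.2947  0.4347  1.0352  1.6956 -0.3927  1.2399 -0.9026]
rot deg [ 8.1676 34.1062  0.398 ] then lin cm [-8.1327 11.6785 22.5992] | lin in current frame [ 6.3068  8.197  24.6229] q [-0.2947  0.4347  1.0352  1.6956 -0.3927  1.2399 -0.9026]
```

Call:
{"fn": "arm_command", "kwargs": {
  "linear": [
    [0,0,0],
    [0,0,0],
    [0,0,0],
    [0,0,0],
    [-2.7,3.9,4.1],
    [-2.7,3.9,4.1],
    [-2.7,3.9,4.2],
    [0,0,0],
    [0,0,0]
  ],
  "delta_rot": [
    [2.04,8.53,0.1],
    [2.04,8.53,0.1],
    [2.04,8.53,0.1],
    [2.04,8.53,0.1],
    [0,0,0],
    [0,0,0],
    [0,0,0],
    [0,0,0],
    [0,0,0]
  ],
  "claw": [9.3,9.3,9.3,9.3,5,5,5,5,5]
}}

```text
time_s: 4.72
position: [0.4493, -0.2788, 0.216]
orientation: [-0.046, 0.953, -0.081, 0.289]
contact_force: [0.8, -0.5, -0.4]
opening: 0.0512
finger_force: 0.0
```

Run:
```python
from h import *
R=tool(np.cos(-.24)*PX+np.sin(-.24)*PY,-PZ)
for h in(.028,): plan(DO+h*PZ,R)
t=grab("top",1);s=grab("side",1)
o=np.zeros((600,800,3),np.uint8);o[:600,:400]=crop(t,345,150,425,270,5);o[:600,400:]=crop(s,265,230,345,350,5)
cv2.imwrite("pics/c4.png",cv2.convertScaleAbs(o,alpha=1.7))
```

```text
rot deg [ 0.1517  0.9962 -0.0178] then lin cm [-2.1689  3.3084 13.5199] | lin in current frame [-1.9324  3.2732 13.5642] q [ 0.3739  0.39    0.5089  2.1879 -1.3351  0.6542  0.2077]
```

View pics/c4.png

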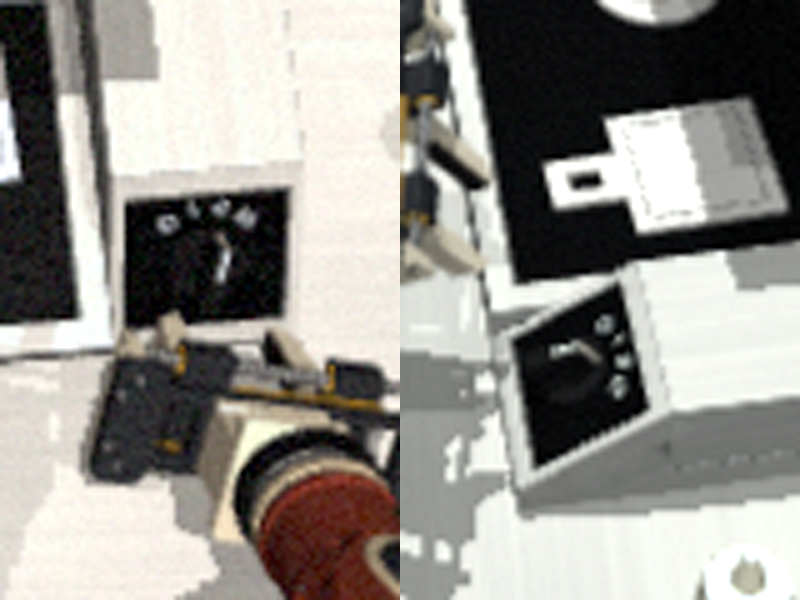

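Call:
{"fn": "arm_command", "kwargs": {
  "linear": [
    [-1,1.65,1.5],
    [-1,1.65,1.5],
    [0,0,0]
  ],
  "delta_rot": [
    [0,0.5,0],
    [0,0.5,0],
    [0,0,0]
  ],
  "claw": [5,5,5]
}}

```text
time_s: 5.2
position: [0.445, -0.3016, 0.1797]
orientation: [-0.046, 0.952, -0.083, 0.292]
contact_force: [0.5, 0.4, 0.3]
opening: 0.0501
finger_force: 0.0
```

Run:
```python
from h import *
R=tool(np.cos(-.24)*PX+np.sin(-.24)*PY,-PZ)
for h in(.028,): plan(DO+h*PZ,R)
```

```text
rot deg [ 0.1412  0.6148 -0.2461] then lin cm [-0.2209  0.5178 10.8845] | lin in current frame [-0.1019  0.4917 10.8875] q [ 0.8317  0.4407 -0.0454  2.1881 -1.3588  0.435   0.2961]
```

Call:
{"fn": "arm_command", "kwargs": {
  "linear": [
    [-0.1,0.25,1.5],
    [-0.1,0.25,1.5],
    [0,0,1.5],
    [0,0,1.5],
    [0,0,0]
  ],
  "delta_rot": [
    [0,0.5,-0.2],
    [0,0,0],
    [0,0,0],
    [0,0,0],
    [0,0,0]
  ],
  "claw": [4,4,4,4,4]
}}

```text
time_s: 5.82
position: [0.4778, -0.3024, 0.1288]
orientation: [-0.047, 0.952, -0.079, 0.292]
contact_force: [-0.2, -1.1, -0.4]
opening: 0.0403
finger_force: 0.0
```

Run:
```python
from h import *
R=tool(np.cos(-.24)*PX+np.sin(-.24)*PY,-PZ)
for h in(.028,): plan(DO+h*PZ,R)
```

```text
rot deg [-0.0884  0.6752  0.2097] then lin cm [-0.0514  0.1534  4.8466] | lin in current frame [0.0052 0.1608 4.8467] q [ 1.2131  0.6584 -0.6917  2.1585 -1.3607  0.0172  0.3455]
```

Call:
{"fn": "arm_command", "kwargs": {
  "linear": [
    [0,0,-3],
    [0,0,-3],
    [0,0,0],
    [0,0,0],
    [0,0,0],
    [0,0,0]
  ],
  "delta_rot": [
    [0,0,0],
    [0,0,0],
    [0,-7,0],
    [0,-7,0],
    [0,-6,0],
    [0,0,0]
  ],
  "claw": [4,4,4,4,4,4]
}}

```text
time_s: 6.58
position: [0.4478, -0.3037, 0.1814]
orientation: [-0.06, 0.985, -0.067, 0.144]
contact_force: [0.1, 1.3, -1.2]
opening: 0.04
finger_force: 0.0
```

```bash
cat >> h.py <<'E'
def dialR(tilt):  # tool x along bar, tilted by 'tilt' deg in the bar plane away from the panel normal (towards vertical)
    return tool(np.cos(-.24)*PX+np.sin(-.24)*PY,-PZ)*Ro.from_euler('y',-tilt,degrees=True)
E
python3 - <<'E'
from h import *
plan(DO+.0285*PZ,dialR(20))
E
```

```text
rot deg [-0.2069 -1.8645  0.6522] then lin cm [ 3.1562  0.366  10.3664] | lin in current frame [ 2.8127  0.4376 10.4621] q [ 0.6029  0.4639  0.1426  1.9639 -0.5816  0.6399 -0.5226]
```

Call:
{"fn": "arm_command", "kwargs": {
  "linear": [
    [1.6,0.2,1.5],
    [1.6,0.2,1.5],
    [0,0,2],
    [0,0,0]
  ],
  "delta_rot": [
    [0,-0.9,0.3],
    [0,-0.9,0.3],
    [0,0,0],
    [0,0,0]
  ],
  "claw": [4,4,4,4]
}}

```text
time_s: 7.08
position: [0.4871, -0.3079, 0.1385]
orientation: [-0.064, 0.987, -0.075, 0.126]
contact_force: [0.3, -0.1, 0.2]
opening: 0.0401
finger_force: 0.0
```

Run:
```python
from h import *
r=np.cos(-.24)*PX+np.sin(-.24)*PY
plan(DO+.03*PZ+.003*r,dialR(20))
```

```text
rot deg [-0.4371  0.2109 -0.4159] then lin cm [ 0.6041 -0.1316  5.0195] | lin in current frame [ 0.6217 -0.0977  5.0181] q [ 0.5598  0.5767  0.1403  1.8927 -0.5819  0.6176 -0.5804]
```

Call:
{"fn": "arm_command", "kwargs": {
  "linear": [
    [0.3,-0.05,1.5],
    [0.3,-0.05,1.5],
    [0,0,1],
    [0,0,1],
    [0,0,0]
  ],
  "delta_rot": [
    [-0.4,0.2,-0.4],
    [0,0,0],
    [0,0,0],
    [0,0,0],
    [0,0,0]
  ],
  "claw": [4,4,4,4,4]
}}

```text
time_s: 7.7
position: [0.5074, -0.3039, 0.0923]
orientation: [-0.059, 0.987, -0.072, 0.128]
contact_force: [0.3, -0.3, 0.3]
opening: 0.0403
finger_force: 0.0
```

Run:
```python
from h import *
r=np.cos(-.24)*PX+np.sin(-.24)*PY
plan(DO+.03*PZ+.003*r,dialR(20))
t=grab("top",2);s=grab("side",2)
o=np.zeros((600,800,3),np.uint8);o[:480,:400]=crop(t,345,170,425,266,5);o[:600,400:]=crop(s,265,250,345,370,5)
cv2.imwrite("pics/c5.png",cv2.convertScaleAbs(o,alpha=1.7))
```

```text
rot deg [ 0.0264 -0.0706  0.0124] then lin cm [-0.1452 -0.1101  0.0165] | lin in current frame [-0.1452 -0.1102  0.0163] q [ 0.5624  0.6586  0.0913  1.8974 -0.6269  0.5134 -0.5461]
```

View pics/c5.png

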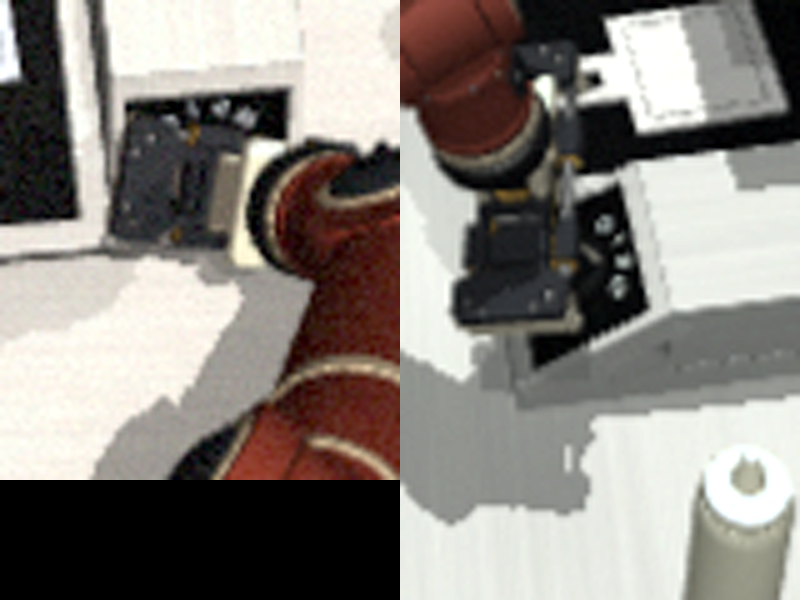

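Call:
{"fn": "arm_command", "kwargs": {
  "linear": [
    [-0.15,-0.1,0],
    [0,0,0],
    [0,0,0],
    [0,0,0],
    [0,0,0]
  ],
  "delta_rot": [
    [0,0,0],
    [0,0,0],
    [0,0,0],
    [0,0,0],
    [0,0,0]
  ],
  "claw": [4,2.5,0.6,0.6,0.6],
  "squeeze": 30
}}

```text
time_s: 8.43
position: [0.5065, -0.3031, 0.093]
orientation: [-0.059, 0.987, -0.072, 0.129]
contact_force: [0.5, -0.3, 0.4]
opening: 0.0139
finger_force: 30.0
```

Run:
```python
from h import *
s,p,R=cur(); print(p,s["contact_force"],s["ft_torque"],s["opening"],s["finger_force"])
# orbit about PZ through DO, with n rows
for tot in(28,31):
    n=4; d=Ro.from_rotvec(PZ*np.radians(tot/n)); rows=[]
    P=p.copy();Rr=R
    for i in range(n):
        P2=DO+d.apply(P-DO); R2=d*Rr
        print(tot,"lin",Rr.inv().apply(P2-P)*100,"rot",np.degrees((Rr.inv()*R2).as_rotvec())); P,Rr=P2,R2
```

```text
[ 0.5065 -0.3031  0.093 ] [ 0.4729 -0.2912  0.4029] [-0.1012  0.361  -0.024 ] 0.013880449763351378 29.99983102083206
28 lin [ 0.0019 -0.0485 -0.0008] rot [-2.3758  0.0091 -6.5845]
28 lin [ 0.0019 -0.0485 -0.0008] rot [-2.3758  0.0091 -6.5845]
28 lin [ 0.0019 -0.0485 -0.0008] rot [-2.3758  0.0091 -6.5845]
28 lin [ 0.0019 -0.0485 -0.0008] rot [-2.3758  0.0091 -6.5845]
31 lin [ 0.0018 -0.0537 -0.0007] rot [-2.6303  0.01   -7.29  ]
31 lin [ 0.0018 -0.0537 -0.0007] rot [-2.6303  0.01   -7.29  ]
31 lin [ 0.0018 -0.0537 -0.0007] rot [-2.6303  0.01   -7.29  ]
31 lin [ 0.0018 -0.0537 -0.0007] rot [-2.6303  0.01   -7.29  ]
```

Call:
{"fn": "arm_command", "kwargs": {
  "linear": [
    [0,-0.04,0],
    [0,-0.04,0],
    [0,-0.04,0],
    [0,-0.04,0],
    [0,-0.04,0],
    [0,0,0],
    [0,0,0]
  ],
  "delta_rot": [
    [-1.9,0,-5.3],
    [-1.9,0,-5.3],
    [-1.9,0,-5.3],
    [-1.9,0,-5.3],
    [-1.9,0,-5.3],
    [0,0,0],
    [0,0,0]
  ],
  "claw": [0.6,0.6,0.6,0.6,0.6,0.6,0.6]
}}

```text
time_s: 9.3
position: [0.5064, -0.3018, 0.093]
orientation: [0.053, 0.979, 0.145, 0.133]
contact_force: [-0.6, -2.3, -1.2]
opening: 0.0139
finger_force: 30.0
```

Run:
```python
from h import *
s,p,R=cur(); print(p,s["contact_force"],s["ft_torque"],s["opening"],s["finger_force"],s["joints"])
R0=dialR(20); print(np.degrees((R*R0.inv()).as_rotvec()@PZ))
```

```text
[ 0.5064 -0.3018  0.093 ] [-0.6136 -2.3173 -1.2168] [-0.3526  0.4466 -0.0946] 0.013895344930305049 29.99962717294693 [ 0.5043  0.6211  0.0599  1.9917 -0.4513  0.2822 -0.3098]
28.111752165026513
```

Call:
{"fn": "arm_command", "kwargs": {
  "linear": [
    [0,0,0],
    [0,0,0],
    [0,0,-2],
    [0,0,-4],
    [0,0,-5],
    [0,0,-3],
    [0,0,0]
  ],
  "delta_rot": [
    [0,0,0],
    [0,0,0],
    [0,0,0],
    [0,0,0],
    [0,0,0],
    [0,0,0],
    [0,0,0]
  ],
  "claw": [4,4,4,4,6,6,6]
}}

```text
time_s: 10.18
position: [0.4685, -0.2922, 0.2297]
orientation: [0.055, 0.979, 0.146, 0.135]
contact_force: [-0.3, -0.5, -0.8]
opening: 0.0599
finger_force: 0.0
```

```bash
cat >> h.py <<'E'
def down(yaw,lean):
    y,l=np.radians([yaw,lean]); f=np.array([np.cos(y),np.sin(y),0]); z=np.array([0,0,1.])
    return tool(np.cos(l)*f+np.sin(l)*z,np.sin(l)*f-np.cos(l)*z)
E
python3 - <<'E'
from h import *
t=grab("top",3);s=grab("side",3)
cs=[]
o=np.zeros((480,800,3),np.uint8);o[:350,:400]=crop(t,365,185,405,220,10);o[:480,400:]=crop(s,280,280,320,328,10)
cv2.imwrite("pics/c6.png",cv2.convertScaleAbs(o,alpha=2))
for d,n in((t,"t"),(s,"s")):
  for th in(.24,-.24):
    r=np.cos(th)*PX+np.sin(th)*PY
    print(n,th,[int(max(d["image"][tuple(np.round(proj(d,DO+l*r+h*PZ)).astype(int)[::-1])])) for l,h in((.01,.034),(.015,.034),(.02,.034),(.023,.025),(.023,.02),(.023,.014))])
f=np.array([np.cos(np.radians(6.8)),np.sin(np.radians(6.8)),0])
# tab front end from both views
tip=np.array([.5165,-.1412,.062]); 
R=down(6.8,20)
plan(tip+.012*f+np.array([0,0,.12]),R)
E
```

```text
t 0.24 [123, 84, 117, 85, 104, 67]
t -0.24 [20, 14, 23, 19, 16, 22]
s 0.24 [87, 85, 105, 39, 48, 50]
s -0.24 [64, 31, 13, 6, 6, 12]
rot deg [ 5.086   5.0757 11.1564] then lin cm [  5.8193 -14.3047   6.8658] | lin in current frame [  9.0532 -13.3779   4.9699] q [ 0.4059  0.3729  0.2219  1.9555 -0.3388  0.5787 -0.4098]
```

Call:
{"fn": "arm_command", "kwargs": {
  "linear": [
    [0,0,0],
    [0,0,0],
    [1.5,-3.6,1.7],
    [1.5,-3.6,1.7],
    [1.4,-3.6,1.7],
    [1.4,-3.5,1.7],
    [0,0,0]
  ],
  "delta_rot": [
    [2.5,2.5,5.6],
    [2.5,2.5,5.6],
    [0,0,0],
    [0,0,0],
    [0,0,0],
    [0,0,0],
    [0,0,0]
  ],
  "claw": [6,6,6,6,6,6,6]
}}

```text
time_s: 11.15
position: [0.5282, -0.1356, 0.1797]
orientation: [-0.012, 0.983, 0.061, 0.17]
contact_force: [-0.4, -0.6, -0.2]
opening: 0.0599
finger_force: 0.0
```

```bash
cat >> h.py <<'E'
F=np.array([np.cos(np.radians(6.8)),np.sin(np.radians(6.8)),0]); TIP=np.array([.5165,-.1412,.062]); UP=np.array([0,0,1.])
E
python3 - <<'E'
from h import *
# lowest tip height for lean 20 : tcp - .017cos20 - .0075 sin20
h=.017*np.cos(np.radians(20))+.0075*np.sin(np.radians(20)); print(h)
tgt=TIP+.010*F; tgt[2]=.06+h+.002
tgt=tgt-.006*F  # tips lie ahead of the TCP with the lean
plan(tgt,down(6.8,20))
E
```

```text
0.01853992562830296
rot deg [-0.23    0.3304  0.302 ] then lin cm [-4.1685  0.414   9.0367] | lin in current frame [-4.1186  0.4285  9.0589] q [ 0.1846  0.4225  0.1413  2.0654 -0.5439  0.3943 -0.6643]
```

Call:
{"fn": "arm_command", "kwargs": {
  "linear": [
    [-1.3,0.14,2],
    [-1.4,0.14,3],
    [-1.4,0.14,2],
    [0,0,1],
    [0,0,0]
  ],
  "delta_rot": [
    [-0.2,0.3,0.3],
    [0,0,0],
    [0,0,0],
    [0,0,0],
    [0,0,0]
  ],
  "claw": [6,6,6,6,6]
}}

```text
time_s: 11.78
position: [0.5183, -0.1472, 0.0929]
orientation: [-0.008, 0.983, 0.054, 0.175]
contact_force: [0.7, -0.7, -0.6]
opening: 0.0598
finger_force: 0.0
```

Run:
```python
from h import *
tgt=TIP+.004*F; tgt[2]=.06+.0185+.002
plan(tgt,down(6.8,20))
t=grab("top",4);s=grab("side",4)
o=np.zeros((600,800,3),np.uint8);o[:600,:400]=crop(t,290,140,370,260,5);o[:600,400:]=crop(s,270,200,350,320,5)
cv2.imwrite("pics/c7.png",cv2.convertScaleAbs(o,alpha=1.6))
```

```text
rot deg [ 0.3596 -0.2238 -0.431 ] then lin cm [-0.1512 -0.618   1.2637] | lin in current frame [-0.1608 -0.6247  1.2591] q [ 0.404   0.5737 -0.1291  2.1651 -0.695   0.1055 -0.4727]
```

View pics/c7.png

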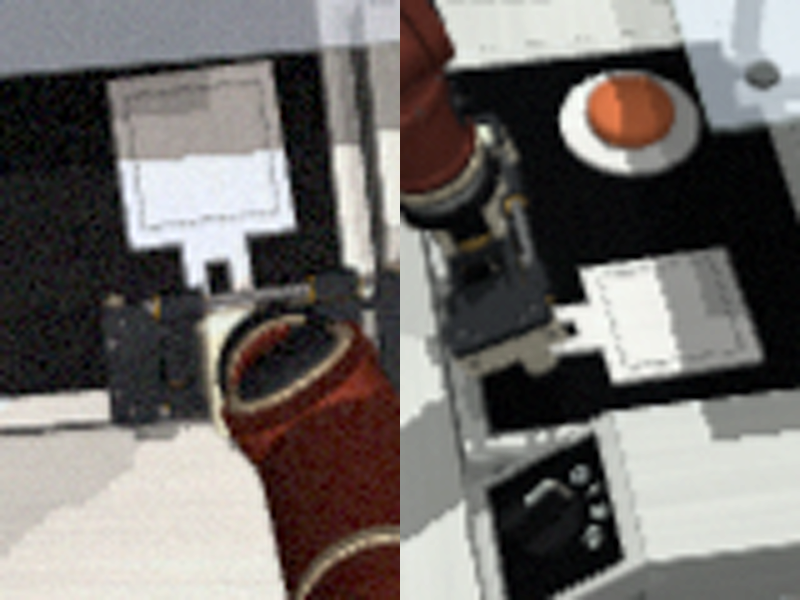

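Call:
{"fn": "arm_command", "kwargs": {
  "linear": [
    [0,-0.3,-0.5],
    [0,-0.3,0],
    [0,0,0]
  ],
  "delta_rot": [
    [0,-8,0],
    [0,-7,0],
    [0,0,0]
  ],
  "claw": [6,6,6]
}}

```text
time_s: 12.25
position: [0.5198, -0.1389, 0.0943]
orientation: [-0.003, 0.996, 0.06, 0.067]
contact_force: [-0.0, 0.7, -1.0]
opening: 0.0598
finger_force: 0.0
```

Run:
```python
from h import *
tgt=TIP+.009*F; tgt[2]=.06+.0176+.003
plan(tgt,down(6.8,5))
```

```text
rot deg [ 0.1498 -2.691   0.0957] then lin cm [0.4268 0.1887 1.4152] | lin in current frame [0.3596 0.1857 1.4341] q [ 0.0114  0.6181  0.3526  2.0122 -0.5707  0.4805 -0.659 ]
```

Call:
{"fn": "arm_command", "kwargs": {
  "linear": [
    [0.4,0.19,0.7],
    [0,0,0.7],
    [0,0,0.2],
    [0,0,0]
  ],
  "delta_rot": [
    [0,-2.7,0],
    [0,0,0],
    [0,0,0],
    [0,0,0]
  ],
  "claw": [6,6,6,6]
}}

```text
time_s: 12.75
position: [0.5211, -0.1427, 0.0779]
orientation: [-0.004, 0.998, 0.055, 0.042]
contact_force: [-0.8, 0.6, 2.7]
opening: 0.06
finger_force: 1.0
```

Run:
```python
from h import *
tgt=TIP+.009*F; tgt[2]=.06+.0176+.001
plan(tgt,down(6.8,5)); print(cur()[0]["contact_force"])
```

```text
rot deg [-0.1026  0.2193 -0.4542] then lin cm [ 0.4619 -0.2022 -0.0264] | lin in current frame [ 0.4602 -0.2059 -0.0278] q [-0.0006  0.6653  0.3755  1.9771 -0.5494  0.5217 -0.6909]
[-0.7798  0.6199  2.7405]
```

Call:
{"fn": "arm_command", "kwargs": {
  "linear": [
    [0,0,-0.1],
    [0.45,-0.2,0],
    [0,0,0],
    [0,0,0],
    [0,0,0],
    [0,0,0]
  ],
  "delta_rot": [
    [0,0,0],
    [0,0,-0.4],
    [0,0,0],
    [0,0,0],
    [0,0,0],
    [0,0,0]
  ],
  "claw": [6,6,5,4.4,3.5,3.5],
  "squeeze": 10
}}

```text
time_s: 13.5
position: [0.526, -0.1401, 0.079]
orientation: [-0.002, 0.997, 0.06, 0.041]
contact_force: [1.0, -0.4, -0.6]
opening: 0.0394
finger_force: 10.0
```

Run:
```python
from h import *
s,p,R=cur(); print(s["contact_force"],s["opening"],s["finger_force"],p)
tgt=TIP+.009*F; tgt[2]=.06+.0176+.001
plan(tgt,down(6.8,5))
# destination: tab root ends ~8 mm inside the edge: slide 98 mm along -F ; new yaw kept
plan(tgt-.098*F,down(6.8,5))
```

```text
[ 1.0386 -0.4153 -0.5909] 0.039448720366931485 9.998473981395364 [ 0.526  -0.1401  0.079 ]
rot deg [-0.0018  0.292   0.0396] then lin cm [-0.0577 -0.0038  0.0317] | lin in current frame [-0.0575 -0.0038  0.032 ] q [-0.0119  0.6685  0.3815  1.9653 -0.5437  0.531  -0.6971]
rot deg [-0.0018  0.292   0.0396] then lin cm [-9.8204 -0.0038 -0.8224] | lin in current frame [-9.8245 -0.0106 -0.7724] q [-0.0119  0.6685  0.3815  1.9653 -0.5437  0.531  -0.6971]
```

Call:
{"fn": "arm_command", "kwargs": {
  "linear": [
    [-1,0,-0.08],
    [-1,0,-0.08],
    [-1,0,-0.08],
    [-1,0,-0.08],
    [-1,0,-0.08],
    [0,0,0]
  ],
  "delta_rot": [
    [0,0,0],
    [0,0,0],
    [0,0,0],
    [0,0,0],
    [0,0,0],
    [0,0,0]
  ],
  "claw": [3.5,3.5,3.5,3.5,3.5,3.5]
}}

```text
time_s: 14.25
position: [0.474, -0.1464, 0.0789]
orientation: [-0.003, 0.997, 0.059, 0.04]
contact_force: [-3.6, -0.8, 2.9]
opening: 0.0393
finger_force: 10.0
```

Run:
```python
from h import *
s,p,R=cur(); print(s["contact_force"],s["opening"],s["finger_force"],p)
tgt=TIP+.009*F; tgt[2]=.06+.0176+.001
plan(tgt-.098*F,down(6.8,5))
t=grab("top",5);s=grab("side",5)
o=np.zeros((600,800,3),np.uint8);o[:600,:400]=crop(t,290,140,370,260,5);o[:600,400:]=crop(s,260,200,340,320,5)
cv2.imwrite("pics/c8.png",cv2.convertScaleAbs(o,alpha=1.6))
```

```text
[-3.6227 -0.7537  2.8525] 0.03930035596943776 9.999838024377823 [ 0.474  -0.1464  0.0789]
rot deg [-0.0645  0.4469 -0.0385] then lin cm [-4.6003 -0.0164 -0.3741] | lin in current frame [-4.6031 -0.0137 -0.3382] q [ 0.0409  0.6168  0.3472  2.0915 -0.5592  0.4502 -0.6274]
```

View pics/c8.png

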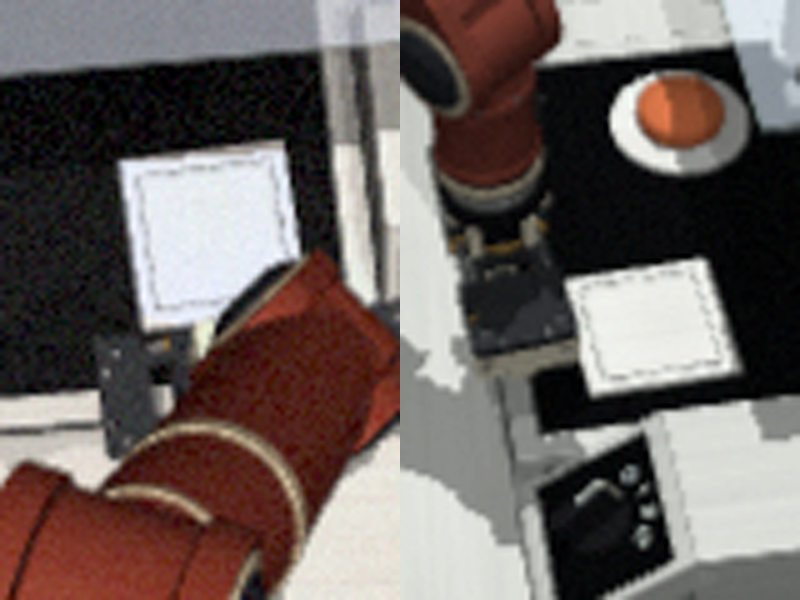

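Call:
{"fn": "arm_command", "kwargs": {
  "linear": [
    [-1,0,-0.08],
    [-1,0,-0.08],
    [-1,0,-0.08],
    [-1,0,-0.08],
    [-0.6,0,-0.05],
    [0,0,0]
  ],
  "delta_rot": [
    [0,0,0],
    [0,0,0],
    [0,0,0],
    [0,0,0],
    [0,0,0],
    [0,0,0]
  ],
  "claw": [3.5,3.5,3.5,3.5,3.5,3.5]
}}

```text
time_s: 15.1
position: [0.4291, -0.1518, 0.0789]
orientation: [-0.003, 0.997, 0.059, 0.04]
contact_force: [-2.7, -0.8, 3.2]
opening: 0.0394
finger_force: 10.0
```

```bash
cat >> h.py <<'E'
def traymask(d,box,z,thr=62,k=4):
    g=cv2.cvtColor(d["image"],cv2.COLOR_RGB2GRAY); x0,y0,x1,y1=box
    c=cv2.resize(g[y0:y1,x0:x1],None,fx=k,fy=k,interpolation=cv2.INTER_CUBIC)
    cs,_=cv2.findContours((c>thr).astype(np.uint8),cv2.RETR_EXTERNAL,cv2.CHAIN_APPROX_NONE)
    for q in sorted(cs,key=cv2.contourArea)[-2:]:
        w=np.array([onz(d,((p[0,0]+.5)/k-.5+x0,(p[0,1]+.5)/k-.5+y0),z)[:2]*1000 for p in q],np.float32)
        print(cv2.contourArea(q),cv2.minAreaRect(w),w.min(0),w.max(0))
E
python3 - <<'E'
from h import *
s,p,R=cur(); print(s["contact_force"],s["opening"],s["finger_force"],p,s["joints"])
t=grab("top",6);sd=grab("side",6)
traymask(sd,(280,235,330,283),.064,75)
# where should the tray's four corners be if it moved with the tool
q=p-np.array([.526,-.1401,.079]); print("moved",q)
c=TIP+q
for n,u,v in(("tabtip",0,0),("root",.054,0),("rearL",.163,.0525),("rearR",.163,-.0525),("frontL",.053,.0525)):
    w=c+u*F+v*np.array([-F[1],F[0],0])+.002*UP; print(n,w,"warmer",(w-WO)@WX,(w-WO)@WY,"side px",proj(sd,w))
E
```

```text
[-2.7009 -0.79    3.2197] 0.0393737593361749 9.998666262254119 [ 0.4291 -0.1518  0.0789] [ 0.1051  0.5741  0.304   2.1981 -0.5777  0.374  -0.5574]
448.5 ((600.6741943359375, -210.82977294921875), (11.798277854919434, 65.20651245117188), 85.60079193115234) [ 567.7145 -219.1485] [ 633.6339 -207.1806]
12433.0 ((527.773681640625, -127.4202651977539), (166.06417846679688, 126.6225814819336), 86.24044036865234) [ 461.0161 -207.665 ] [587.7766 -40.4156]
moved [-0.0969 -0.0117 -0.0001]
tabtip [ 0.4196 -0.1529  0.0639] warmer -0.1924579968276509 -0.10320183271850263 side px [267.6013 271.021 ]
root [ 0.4733 -0.1465  0.0639] warmer -0.13852246541121346 -0.10056394514953952 side px [282.4629 268.6842]
rearL [ 0.5753 -0.0815  0.0639] warmer -0.03221720935526688 -0.042801998031392376 side px [308.7173 253.0982]
rearR [ 0.5877 -0.1857  0.0639] warmer -0.027087983526727553 -0.14767664245224293 side px [315.563 275.488]
frontL [ 0.4661 -0.0945  0.0639] warmer -0.14208588446282466 -0.04817547270890983 side px [279.5077 257.5892]
```

Call:
{"fn": "arm_command", "kwargs": {
  "linear": [
    [0,0,0],
    [0,0,0],
    [0,0,0.9],
    [0,0,0.8],
    [0.6,0,0.05],
    [0.6,0,0.05],
    [0,0,0],
    [0,0,0],
    [0,0,0],
    [0,0,0]
  ],
  "delta_rot": [
    [0,0,0],
    [0,0,0],
    [0,0,0],
    [0,0,0],
    [0,0,0],
    [0,0,0],
    [0,0,0],
    [0,0,0],
    [0,0,0],
    [0,0,0]
  ],
  "claw": [5,6,6,6,6,6,5,4.3,3,3],
  "squeeze": 20
}}

```text
time_s: 16.45
position: [0.4437, -0.15, 0.062]
orientation: [-0.002, 0.997, 0.059, 0.041]
contact_force: [0.1, 0.4, 1.3]
opening: 0.0394
finger_force: 20.0
```

Call:
{"fn": "arm_command", "kwargs": {
  "linear": [
    [0,0,0],
    [0,0,0],
    [0,0,0]
  ],
  "delta_rot": [
    [0,0,0],
    [0,0,0],
    [0,0,0]
  ],
  "claw": [3,3,3],
  "squeeze": 55
}}

```text
time_s: 16.82
position: [0.4437, -0.15, 0.062]
orientation: [-0.002, 0.997, 0.059, 0.041]
contact_force: [-0.3, 0.7, 2.6]
opening: 0.0384
finger_force: 55.0
```

Run:
```python
from h import *
s,p,R=cur(); print(s["contact_force"],s["ft_torque"],s["opening"],s["finger_force"],p,s["joints"])
sd=grab("side",7); traymask(sd,(280,235,330,283),.064,75)
```

```text
[-0.2522  0.7183  2.5828] [-0.0491  0.3761 -0.0368] 0.038435364373861025 55.02369132993408 [ 0.4437 -0.15    0.062 ] [ 0.113   0.6172  0.2759  2.1762 -0.6015  0.3484 -0.5521]
447.5 ((600.6741943359375, -210.82974243164062), (11.798346519470215, 65.20651245117188), 85.60079193115234) [ 567.7145 -219.1485] [ 633.6339 -207.1134]
10439.0 ((529.6027221679688, -140.34368896484375), (107.85884094238281, 108.887451171875), 6.508796691894531) [ 478.1877 -198.9141] [587.6397 -81.348 ]
```

Call:
{"fn": "arm_command", "kwargs": {
  "linear": [
    [0.04,0,-0.5],
    [0.08,0,-1],
    [0.08,0,-1],
    [0.12,0,-1.5],
    [0.12,0,-1.5],
    [0.16,0,-2],
    [0.16,0,-2],
    [0,0,0]
  ],
  "delta_rot": [
    [0,0,0],
    [0,0,0],
    [0,0,0],
    [0,0,0],
    [0,0,0],
    [0,0,0],
    [0,0,0],
    [0,0,0]
  ],
  "claw": [3,3,3,3,3,3,3,3]
}}

```text
time_s: 17.88
position: [0.4444, -0.1502, 0.1587]
orientation: [-0.002, 0.997, 0.06, 0.043]
contact_force: [0.0, 0.7, -3.0]
opening: 0.0386
finger_force: 55.2
```

Run:
```python
from h import *
s,p,R=cur(); print(s["contact_force"],s["ft_torque"],s["opening"],s["finger_force"],p,s["joints"])
R0=Ro.from_quat([.997,.059,.041,-.002])
sd=grab("side",8);t=grab("top",8)
o=np.zeros((600,800,3),np.uint8);o[:600,:400]=crop(t,280,130,380,280,4);o[:600,400:]=crop(sd,250,170,350,320,4)
cv2.imwrite("pics/c9.png",cv2.convertScaleAbs(o,alpha=1.5))
# level tray hypothesis: predicted rear corners
o=p+.085*F; o[2]=p[2]+.002
for v in(.0525,-.0525): 
    for u in(.055,-.055):
        w=o+u*F+v*np.array([-F[1],F[0],0]); print(u,v,proj(sd,w),proj(t,w), "c9 px",(proj(t,w)-[280,130])*4,(proj(sd,w)-[250,170])*4+[400,0])
```

```text
[ 0.0497  0.6906 -2.9529] [-0.0407  0.4763  0.0292] 0.03856854620662459 55.18398591978439 [ 0.4444 -0.1502  0.1587] [-0.0409  0.454   0.4812  2.0953 -0.4395  0.6065 -0.7016]
0.055 0.0525 [310.1386 235.3671] [317.5017 179.2755] c9 px [150.0068 197.102 ] [640.5545 261.4683]
-0.055 0.0525 [279.6717 239.8887] [322.8258 215.7551] c9 px [171.3032 343.0205] [518.6869 279.5547]
0.055 -0.0525 [317.3656 257.8793] [352.502 174.719] c9 px [290.008  178.8758] [669.4622 351.5171]
-0.055 -0.0525 [285.4234 262.85  ] [358.2457 211.1086] c9 px [312.9829 324.4342] [541.6937 371.3999]
```

View pics/c9.png

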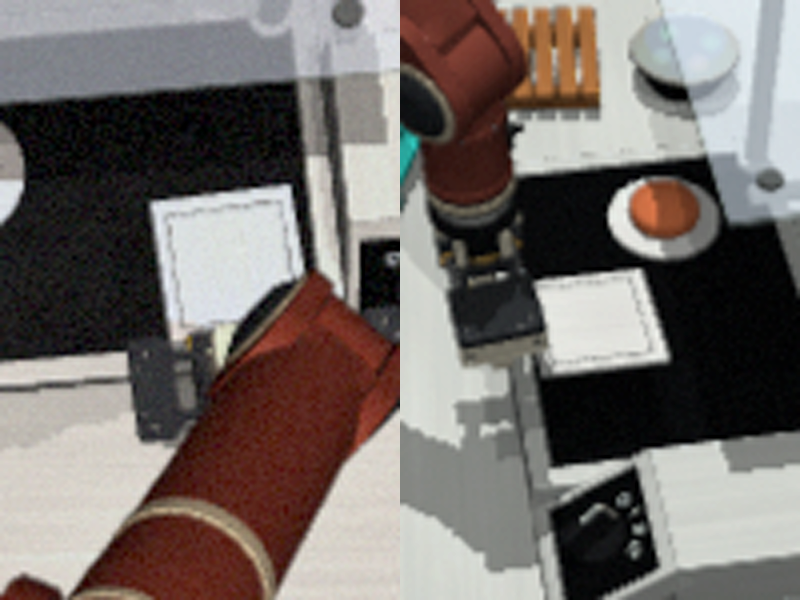

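Run:
```python
from h import *
t,sd=load("top8"),load("side8")
C=lambda a:((a[0]+.5)/4-.5,(a[1]+.5)/4-.5)
s,p,R=cur()
for n,a,b in(("rearL",(151,202),(640,270)),("rearR",(290,185),(669,358))):
    a,b=np.add(C(a),(280,130)),np.add(C((b[0]-400,b[1])),(250,170))
    w,e=tri(t,a,sd,b); print(n,w,e,"rel",(w-p)@F,(w-p)[2])
print(R.as_matrix()); print(np.degrees(np.arcsin(R.as_matrix()[2,0])),np.degrees(np.arctan2(R.as_matrix()[1,0],R.as_matrix()[0,0])))
```

```text
rearL [ 0.576  -0.0817  0.1519] 0.0007362718709071282 rel 0.13989186052011665 -0.005128668730335156
rearR [ 0.5879 -0.1855  0.1538] 0.000750196042331715 rel 0.13945634236651305 -0.003200749625630689
[[ 0.9895  0.1196  0.0812]
 [ 0.1192 -0.9928  0.0103]
 [ 0.0818 -0.0005 -0.9966]]
4.693962438704535 6.869511624768842
```

```bash
cat >> h.py <<'E'
TC=np.array([.5225,.3595,.036]); TYAW=-2.8
def place(z):
    f=np.array([np.cos(np.radians(TYAW)),np.sin(np.radians(TYAW)),0]); p=TC-.085*f; p[2]=z; return p
E
python3 - <<'E'
from h import *
plan([.455,.10,.20],down(2,7.2)); plan(place(.15),down(TYAW+.4,7.2))
E
```

```text
rot deg [-0.5321  2.5057  4.8431] then lin cm [  2.5765 -24.8978  -4.008 ] | lin in current frame [  4.4978 -24.6355  -3.9326] q [-0.0397  0.4565  0.4794  2.0972 -0.4398  0.6062 -0.7013]
rot deg [-0.988   2.5028  9.2198] then lin cm [ -2.7712 -51.2513   0.3562] | lin in current frame [  5.51   -51.0171   1.18  ] q [-0.0397  0.4565  0.4794  2.0972 -0.4398  0.6062 -0.7013]
```

Call:
{"fn": "arm_command", "kwargs": {
  "linear": [
    [0,0,-2],
    [0,0,-2],
    [0.3,-2,0],
    [0.3,-3.3,0],
    [0.3,-3.3,0],
    [0.3,-3.3,0],
    [0.3,-3.3,0],
    [0.3,-3.3,0],
    [0.3,-3.3,0],
    [0.3,-3.2,0]
  ],
  "delta_rot": [
    [0,1.2,0],
    [0,1.3,0],
    [0,0,0.6],
    [0,0,0.6],
    [0,0,0.6],
    [0,0,0.6],
    [0,0,0.6],
    [0,0,0.6],
    [0,0,0.6],
    [0,0,0.6]
  ],
  "claw": [3,3,3,3,3,3,3,3,3,3]
}}

```text
time_s: 19.23
position: [0.4422, 0.1017, 0.2002]
orientation: [-0.006, 0.998, 0.018, 0.061]
contact_force: [0.2, -0.9, -2.6]
opening: 0.0388
finger_force: 55.2
```

Run:
```python
from h import *
plan(place(.16),down(TYAW+.4,7.2)); s=cur()[0];print(s["opening"],s["contact_force"])
```

```text
rot deg [-1.122   0.191   4.3524] then lin cm [ -2.0473 -26.1563   3.7915] | lin in current frame [ -0.0458 -26.1565   4.3075] q [-0.7327  0.358   0.5962  2.1167 -0.3294  0.6254 -1.4558]
0.03878912674717219 [ 0.2321 -0.8884 -2.6248]
```

Call:
{"fn": "arm_command", "kwargs": {
  "linear": [
    [-0.1,-3.2,0.4],
    [-0.1,-3.3,0.4],
    [-0.1,-3.3,0.4],
    [-0.1,-3.3,0.4],
    [-0.1,-3.3,0.5],
    [-0.1,-3.3,0.5],
    [-0.1,-3.3,0.5],
    [-0.2,-3.2,0.5],
    [0,0,0],
    [0,0,0]
  ],
  "delta_rot": [
    [-0.1,0,0.5],
    [-0.1,0,0.5],
    [-0.1,0,0.5],
    [-0.1,0,0.5],
    [-0.2,0,0.6],
    [-0.2,0,0.6],
    [-0.2,0,0.6],
    [-0.2,0.2,0.6],
    [0,0,0],
    [0,0,0]
  ],
  "claw": [3,3,3,3,3,3,3,3,3,3]
}}

```text
time_s: 20.48
position: [0.4374, 0.3615, 0.1652]
orientation: [0.003, 0.998, -0.022, 0.063]
contact_force: [-0.4, 0.3, -3.3]
opening: 0.0384
finger_force: 55.2
```

```bash
cat > seg.py <<'E'
from h import *
# grayscale-metal tray edges: white, unsaturated pixels over the trivet / beige counter
def white(d,box,sat=22,val=120):
    x0,y0,x1,y1=box; c=cv2.resize(d["image"][y0:y1,x0:x1],None,fx=4,fy=4,interpolation=cv2.INTER_CUBIC)
    return c
E
python3 - <<'E'
from h import *
plan(place(.09),down(TYAW+.4,7.2)); s,p,R=cur();print(s["opening"],s["contact_force"],p)
t=grab("top",9)
f=np.array([np.cos(np.radians(TYAW)),np.sin(np.radians(TYAW)),0])
o=p+.085*f+.002*UP
q=proj(t,o).astype(int); print(q)
for dy in(-24,-20,-16,-12,-8,-4,0,8,16,20): print(dy,[tuple(int(v) for v in t["image"][q[1]+dy,q[0]+dx]) for dx in(-26,-18,-8,0,8,18,26)])
E
```

```text
rot deg [ 0.1784 -0.0692 -0.0693] then lin cm [-0.9316 -0.2111  7.4645] | lin in current frame [-0.9409 -0.2332  7.4627] q [-1.1779  0.602   0.6246  1.8454 -0.3873  0.7262 -1.9889]
0.038414563882321395 [-0.4276  0.2513 -3.2558] [0.4374 0.3615 0.1652]
[168 199]
-24 [(143, 140, 134), (146, 140, 136), (146, 140, 134), (143, 140, 134), (119, 116, 113), (78, 76, 74), (98, 95, 93)]
-20 [(145, 139, 134), (143, 140, 134), (144, 140, 133), (146, 141, 136), (144, 140, 135), (150, 143, 139), (150, 145, 139)]
-16 [(145, 141, 135), (145, 139, 135), (149, 154, 155), (149, 151, 152), (148, 151, 157), (148, 151, 157), (146, 143, 136)]
-12 [(148, 145, 138), (142, 139, 134), (149, 153, 152), (148, 152, 152), (148, 152, 154), (145, 148, 152), (132, 124, 118)]
-8 [(146, 141, 134), (139, 135, 128), (146, 150, 151), (149, 151, 153), (148, 152, 155), (149, 152, 156), (83, 48, 13)]
-4 [(146, 142, 135), (131, 126, 121), (148, 151, 152), (147, 150, 151), (149, 151, 154), (143, 148, 153), (75, 46, 23)]
0 [(142, 139, 134), (127, 124, 121), (148, 150, 152), (148, 151, 151), (150, 153, 152), (140, 143, 146), (85, 50, 27)]
8 [(144, 140, 134), (134, 130, 129), (150, 152, 158), (150, 152, 156), (149, 150, 156), (134, 133, 137), (80, 48, 21)]
16 [(60, 52, 40), (116, 115, 117), (146, 150, 155), (144, 147, 153), (137, 138, 146), (98, 85, 78), (84, 49, 20)]
20 [(40, 25, 19), (4, 9, 12), (3, 1, 0), (28, 24, 29), (31, 30, 27), (41, 41, 45), (76, 44, 19)]
```

```bash
cat >> h.py <<'E'
def tray_rect(d,box,z):
    x0,y0,x1,y1=box;k=4
    c=cv2.GaussianBlur(cv2.resize(d["image"][y0:y1,x0:x1],None,fx=k,fy=k,interpolation=cv2.INTER_CUBIC),(5,5),0).astype(int)
    m=((c[...,2]-c[...,0]>-1)&(c[...,1]>105)).astype(np.uint8)
    m=cv2.morphologyEx(m,cv2.MORPH_OPEN,np.ones((9,9)))
    cs,_=cv2.findContours(m,cv2.RETR_EXTERNAL,cv2.CHAIN_APPROX_NONE); q=max(cs,key=cv2.contourArea)
    w=np.array([onz(d,((p[0,0]+.5)/k-.5+x0,(p[0,1]+.5)/k-.5+y0),z)[:2]*1000 for p in q],np.float32)
    r=cv2.minAreaRect(w); print(cv2.contourArea(q),r); print(cv2.boxPoints(r)); return w
E
python3 - <<'E'
from h import *
t=load("top9"); s,p,R=cur()
tray_rect(t,(130,165,215,230),p[2]+.002)
sd=grab("side",9)
pr=proj(sd,p+[.085,0,0]).astype(int);print(pr)
tray_rect(sd,(pr[0]-25,pr[1]-22,pr[0]+30,pr[1]+22),p[2]+.002)
f=np.array([np.cos(np.radians(TYAW)),np.sin(np.radians(TYAW)),0]); print("expected origin",p+.085*f)
E
```

```text
19736.0 ((521.432373046875, 356.86749267578125), (105.06242370605469, 110.00484466552734), 86.97200775146484)
[[463.7318 307.3151]
 [573.5831 301.5042]
 [579.1329 406.4199]
 [469.2816 412.2308]]
[285 158]
1558.5 ((631.8076782226562, 367.05712890625), (159.97618103027344, 30.711952209472656), 82.9709701538086)
[[606.7788 289.5493]
 [637.2599 285.791 ]
 [656.8365 444.5649]
 [626.3555 448.3232]]
expected origin [0.5227 0.3569 0.1657]
```

Call:
{"fn": "arm_command", "kwargs": {
  "linear": [
    [-0.2,-0.13,2],
    [-0.35,-0.13,3],
    [-0.35,0,3],
    [-0.25,0,2],
    [-0.12,0,1],
    [-0.06,0,0.5],
    [0,0,0],
    [0,0,0]
  ],
  "delta_rot": [
    [0,0,-0.2],
    [0,0,0],
    [0,0,0],
    [0,0,0],
    [0,0,0],
    [0,0,0],
    [0,0,0],
    [0,0,0]
  ],
  "claw": [3,3,3,3,3,3,3,3]
}}

```text
time_s: 21.58
position: [0.4401, 0.3655, 0.0513]
orientation: [0.001, 0.998, -0.02, 0.065]
contact_force: [0.2, -0.0, -2.6]
opening: 0.0383
finger_force: 55.2
```

Run:
```python
from h import *
plan(place(.04),down(TYAW+.2,7.2)); s,p,R=cur();print(s["contact_force"],s["ft_torque"],p)
t=grab("top",10)
tray_rect(t,(130,165,215,230),p[2]+.002)
```

```text
rot deg [-0.0427 -0.2398  0.3557] then lin cm [-0.3813  0.1984  1.0883] | lin in current frame [-0.387   0.1968  1.0866] q [-1.078   0.7596  0.4721  1.9218 -0.5149  0.4758 -1.8932]
[ 0.2266 -0.0277 -2.6043] [ 0.007   0.5344 -0.0245] [0.4401 0.3655 0.0513]
16405.0 ((524.085693359375, 360.82879638671875), (103.17491149902344, 108.37979888916016), 87.47640228271484)
[[467.6769 311.6774]
 [575.9516 306.9054]
 [580.4945 409.9802]
 [472.2198 414.7522]]
```

Call:
{"fn": "arm_command", "kwargs": {
  "linear": [
    [-0.15,0.07,0.4],
    [-0.15,0.06,0.3],
    [-0.04,0,0.3],
    [0,0,0]
  ],
  "delta_rot": [
    [0,0,0.3],
    [0,0,0],
    [0,0,0],
    [0,0,0]
  ],
  "claw": [3,3,3,3]
}}

```text
time_s: 22.12
position: [0.4373, 0.3639, 0.0398]
orientation: [0.002, 0.998, -0.022, 0.064]
contact_force: [1.2, -1.4, -1.7]
opening: 0.0387
finger_force: 55.2
```

Run:
```python
from h import *
plan(place(.038),down(TYAW+.2,7.2)); s,p,R=cur();print(s["contact_force"],s["ft_torque"],p)
t=grab("top",11);sd=grab("side",11)
tray_rect(t,(130,165,215,230),p[2]+.002)
# which pixels at the trivet
hsv=cv2.cvtColor(t["image"],cv2.COLOR_RGB2HSV);m=cv2.inRange(hsv,(5,120,60),(20,255,255)); ys,xs=np.nonzero(m[180:232,150:208]); print(xs.min()+150,xs.max()+150,ys.min()+180,ys.max()+180)
```

```text
rot deg [ 0.0415 -0.1473  0.0666] then lin cm [0.0079 0.0216 0.1823] | lin in current frame [0.0074 0.0215 0.1823] q [-1.0692  0.774   0.4551  1.9338 -0.5285  0.4489 -1.888 ]
[ 1.167  -1.3606 -1.707 ] [ 0.0309  0.54   -0.0363] [0.4373 0.3639 0.0398]
16054.5 ((520.878173828125, 358.68988037109375), (102.54788208007812, 107.04278564453125), 87.8765640258789)
[[465.4937 309.4342]
 [572.463  305.468 ]
 [576.2626 407.9455]
 [469.2934 411.9117]]
150 201 187 231
```

Call:
{"fn": "arm_command", "kwargs": {
  "linear": [
    [0.1,-0.05,0.1],
    [0,0,0.1],
    [0,0,0]
  ],
  "delta_rot": [
    [0,0,0],
    [0,0,0],
    [0,0,0]
  ],
  "claw": [3,3,3]
}}

```text
time_s: 22.6
position: [0.4389, 0.3645, 0.0383]
orientation: [0.002, 0.998, -0.022, 0.064]
contact_force: [0.4, 0.2, -1.8]
opening: 0.0387
finger_force: 55.2
```

Call:
{"fn": "arm_command", "kwargs": {
  "linear": [
    [0,0,0.1],
    [0,0,0]
  ],
  "delta_rot": [
    [0,0,0],
    [0,0,0]
  ],
  "claw": [3,3]
}}

```text
time_s: 22.85
position: [0.4389, 0.3645, 0.0376]
orientation: [0.001, 0.998, -0.022, 0.064]
contact_force: [-1.7, -0.5, 0.4]
opening: 0.0386
finger_force: 55.1
```

Call:
{"fn": "arm_command", "kwargs": {
  "linear": [
    [0,0,0.05],
    [0,0,0]
  ],
  "delta_rot": [
    [0,0,0],
    [0,0,0]
  ],
  "claw": [3,3]
}}

```text
time_s: 23.1
position: [0.4389, 0.3645, 0.0371]
orientation: [0.001, 0.998, -0.022, 0.064]
contact_force: [-2.3, -0.0, 2.5]
opening: 0.0388
finger_force: 55.1
```

Run:
```python
from h import *
s,p,R=cur();print(s["contact_force"],s["ft_torque"],p)
t=grab("top",12);sd=grab("side",12)
tray_rect(t,(130,165,215,230),.040)
```

```text
[-2.2575 -0.0339  2.5487] [-0.035   0.6808 -0.045 ] [0.4389 0.3645 0.0371]
16277.5 ((522.7064208984375, 359.8293762207031), (103.31489562988281, 108.88018035888672), 87.69771575927734)
[[466.2351 310.4006]
 [575.0274 306.0267]
 [579.1777 409.2582]
 [470.3854 413.6321]]
```

Call:
{"fn": "arm_command", "kwargs": {
  "linear": [
    [0,0,0],
    [0,0,0]
  ],
  "delta_rot": [
    [0,0,0],
    [0,0,0]
  ],
  "claw": [3.8,3.8],
  "squeeze": 5
}}

```text
time_s: 23.45
position: [0.4391, 0.3645, 0.037]
orientation: [0.001, 0.998, -0.022, 0.064]
contact_force: [-1.7, -0.6, 4.5]
opening: 0.0398
finger_force: 5.0
```

Call:
{"fn": "arm_command", "kwargs": {
  "linear": [
    [0,0,0],
    [0,0,0],
    [0,0,0],
    [0,0,-1],
    [0,0,-3],
    [0,0,-4],
    [0,0,-4],
    [-2,-2,-4],
    [0,0,0],
    [0,0,0]
  ],
  "delta_rot": [
    [0,0,0],
    [0,0,0],
    [0,0,0],
    [0,0,0],
    [0,0,0],
    [0,0,0],
    [0,0,0],
    [0,0,0],
    [0,0,0],
    [0,0,0]
  ],
  "claw": [4.4,5,6,6,6,6,6,6,6,6]
}}

```text
time_s: 24.7
position: [0.3993, 0.3855, 0.1926]
orientation: [0.002, 0.998, -0.022, 0.064]
contact_force: [0.5, -0.3, -0.7]
opening: 0.0603
finger_force: 0.0
```

Run:
```python
from h import *
s,p,R=cur();print(s["contact_force"],p,s["joints"])
t=grab("top",13);sd=grab("side",13)
tray_rect(t,(130,165,215,240),.040)
tray_rect(sd,(262,160,312,205),.040)
# dial check and round tray check
for th in(.24,-.24):
    r=np.cos(th)*PX+np.sin(th)*PY
    print(th,[int(max(t["image"][tuple(np.round(proj(t,DO+l*r+h*PZ)).astype(int)[::-1])])) for l,h in((.01,.034),(.015,.034),(.02,.034),(.023,.025),(.023,.02))])
for n in("top0","top13"):
    d=load(n); hsv=cv2.cvtColor(d["image"],cv2.COLOR_RGB2HSV);m=cv2.inRange(hsv,(3,150,90),(14,255,255))[155:195,245:295]; print(n,np.argwhere(m).mean(0))
    m=cv2.inRange(hsv,(5,120,60),(20,255,255)); ys,xs=np.nonzero(m[180:232,150:208]); print(xs.min()+150,xs.max()+150,ys.min()+180,ys.max()+180)
```

```text
[ 0.5489 -0.2637 -0.6601] [0.3993 0.3855 0.1926] [-1.3032  0.56    0.6816  1.8452 -0.362   0.7807 -2.0815]
17642.0 ((509.9357604980469, 360.1538391113281), (102.96776580810547, 132.7039031982422), 87.13468170166016)
[[441.0931 312.0511]
 [573.6312 305.4175]
 [578.7784 408.2565]
 [446.2404 414.8902]]
187.0 ((474.7847595214844, 512.4058837890625), (21.44878578186035, 20.066974639892578), 86.66435241699219)
[[464.1443 502.2834]
 [484.1772 501.1158]
 [485.4252 522.5283]
 [465.3923 523.6959]]
0.24 [123, 88, 115, 84, 97]
-0.24 [7, 15, 19, 17, 22]
top0 [21.0541 23.6081]
154 201 187 224
top13 [19.2403 23.691 ]
154 201 187 224
```

Run:
```python
from h import *
for n,b in(("top",(245,150,292,195)),("side",(295,208,335,240))):
    a,c=load(n+"0")["image"],load(n+"13")["image"]; x0,y0,x1,y1=b
    g=[cv2.cvtColor(i[y0:y1,x0:x1],cv2.COLOR_RGB2GRAY).astype(np.float32) for i in(a,c)]
    print(n,cv2.phaseCorrelate(*g),np.abs(g[0]-g[1]).mean(), (np.abs(g[0]-g[1])>25).sum())
```

```text
top ((-0.050607194111783826, 0.5562593328172909), 0.9479245876824415) 6.0699763 0
side ((-0.01726989447957905, 0.027521269559022343), 1.0020054566673935) 1.2476562 0
```

```bash
python3 -c "
from station import job_done
print(job_done())"
```

```text
the job is handed in; nothing more can be done
None
```

The job is handed in: the dial is on low and the rectangular tray lies square on the middle of the wooden trivet, within about 2 mm by camera, with its tab out over the front edge. The round tray did not move.

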